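Reset the vent stay of a pastry case

TASK

The front vent flap of the small pastry case stands too wide open. Lift its steel stay bar clear of the brass pin on the case roof, push the flap further shut, and bring the stay down so that its red-ringed hole sits fully over the pin, then let go. Leave the bell, the coin dish and the mint tin where they are.

Things in the scene. Friction and masses are not known exactly. Their poses are not given: they have to be found in the camera images.
- case: Pastry case fixed to the counter (till with a tall screen to its right, printer behind): pale wood frame, clear panes; 110 deep (x), 220 wide (y), 105 mm high, flat roof. Origin: centre of its underside; x points from the flap side (front, towards the robot) to its back, y left, z up. In this frame the flap's hinge line lies along y at x = -59, z = 14 mm, the brass pin at x = 20, y = 0.
- flap (a joint): Opening angle of the vent flap, rad: 0 shut (upright), grows as its top leans out to the case's -x side, stop at 0.7. Hinged along its lower edge; pale wood rim, clear pane, 180 wide (y), 88 tall, 8 mm thick. A stiff hinge (0.6 N m) leaves it where it is put. About 0.44 with the far hole on the pin, 0.25 with the red-ringed hole, 0.06 with the near hole.
- stay (a joint): Angle of the stay bar against the flap, rad; grows as the holed end tips up, -0.75 to 0.6. Its slope above level is stay + flap, so shutting the flap lowers the holed end too. Its friction pivot (0.07 N m, axis along the case's y, no side play) leaves it at any angle: pressing the front tail tips the holed end up, pressing the holed end brings it down.
- stay_pivot (a point): Stay's pivot, on its centre line, between two steel lugs (44 mm wide over all) on the flap's top rail, 121 mm from the hinge line. The bar is flat steel, 28 wide, 6 mm thick, from 46 mm in front of the pivot to 164 behind it; 14 mm holes 87, 109 (red ring) and 131 mm behind it. At the start the 131 hole is on the pin.
- press_pad (a point): Middle of the top of the black ribbed rubber pad (20 x 28 mm) on the stay's front tail; 36 mm in front of the pivot and 7 mm above the bar's centre line. It moves with the bar.
- red_hole (a point): Centre of the stay's middle hole, 14 mm across, ringed in red; half-way through the 6 mm thick bar.
- flap_top (a point): Middle of the outer face of the flap's top rail (16 mm high), 80 mm above the hinge along the flap. Left and right of the stay (more than 30 mm to either side) the rail is free to be pushed.
- pin_top (a point): Top of the upright brass pin on the roof: 8 mm thick, round-topped, standing 16.5 mm above a 19 mm wide boss on which the bar comes to rest; the pin's top is 140 mm above the counter. Seated fully, the hole's centre is about 13 mm below the pin's top.
- bell: Bystander: chrome service bell on a black foot, 80 mm wide, 54 mm high; origin at the centre of its underside.
- dish: Bystander: grey change dish with coins, 129 mm wide, 18 mm high; origin at the centre of its underside.
- mint_tin: Bystander: flat red and cream tin, 60 x 92 x 23 mm; origin at the centre of its underside.
- bar_front (a point): Point on the bar's top face, 50 mm behind the pivot on the centre line, on the plain part (12 to 78 mm behind the pivot) in front of the holes: a free place to press the bar down.

How it is judged:
By the outcome, as a careful person would: the job done as asked, in the order asked, and still so for the second after the job is handed in, with the robot touching nothing.
It also fails if it takes over 56 s, if anything falls off the work surface, if the arm or the gripper's body presses on something with over 40 N, if the wrist force passes 120 N, or if a joint passes its speed limit or range.

ROBOT

A 6-joint arm with a two-finger parallel gripper is mounted at the origin on a cart in front of the work surface, level with it; the furniture and walls round the work are solid. World frame = base frame: x ahead of the robot, y to its left, z up, the work surface at z = 0. Lengths are in m, angles in rad, forces in N, time in s.
With the tool pointing down it reaches from about 0.425 to 0.95 m from the base axis. Payload 3.5 kg.
Tool frame: the origin (TCP) lies midway between the tips of the shut fingers; the grasp point (between the pads) lies ctrl.grasp_offset behind it (ctrl.grasp_offset is the distance from the TCP to the grasp point, in m); x points along the fingers, y is the direction in which the jaws open and shut, and the axes are right-handed (so a half turn about x gives the same grasp; the last joint's range is limited). The gripper opens to 85 mm and grips with 20 to 120 N. Pads are 22 mm wide; open, the fingers measure 114 mm over their backs; the gripper's body (76 mm by 85 mm) begins 54 mm behind the grasp point. The pads swing forward as they close: fully open they stand 13 mm farther back than shut.
Start: joints at [-1.323, 0.286, 1.577, -0, 1.279, -0.15], TCP at [0.262, -0.622, 0.204] pointing down, gripper open.
Joint ranges: [-2.77, 2.77], [-0.9, 2.22], [0.21, 2.48], [-1.53, 4.67], [0.24, 2.81], [-2.84, 2.84]. Speed limits (rad/s): [2.79, 2.79, 3.14, 3.14, 3.14, 3.14].

INTERFACE

Orientations are given as a unit quaternion [x, y, z, w].
In Python, from plant import readout, read_camera, sign_off, ctrl gives the robot as it stands.
- The arm moves only by the tool drive_tool, never from a script. Its argument "steps" is a list of rows, each a list of 5 numbers: the shift along the tool's x, y, z in cm, then the turn about the tool's x in degrees, then the opening, from 0 (shut) to 1 (fully open). A call has 1 to 10 rows; each row shifts and turns the commanded pose from where the row before left it, along the tool's axes as they then stand; what a row does not reach is not made up. A row lasts 1/10 s, in which the tool goes at most 50 mm and 8.59 degrees, less where a joint would pass 70% of its speed; a pose out of reach is approached as far as the arm can. A call is refused whole if a number of a shift passes 5 or a number of a turn 8.59, either way. A call with a gripper value outside its range is refused whole. The fingers move at their own pace and stop on an object; "force" is the grip in N (left out, the last holds). Time passes only in rows, so rows that do not move let the fingers close. It gives the time, the measured TCP pose, the force and the opening at its end, in the units of the state.
- readout.get_state(): the state, without advancing time (a new reading comes with each control period).
- read_camera(name): name is "side" or "top"; returns a dict with "frame" (420x560x3 uint8, red, green, blue), "vertical_fov" (degrees; the focal length in pixels is half the picture's height over the tangent of half this angle, whatever the lens; pixels are square), "cx", "cy" (the principal point, pixels), "eye" and "orientation" of the camera in the world. Camera axes: x right, y up, looking along -z (the intrinsics and any distortion apply to the point x, -y, -z); pixel columns grow to the right and rows downward; lengths in m; the calibration is good to about 2 mm. A picture is of the moment at which its call begins. There is no depth.
- sign_off(): hands the job in, once; it reports no verdict.
The state is a dict: "time": time; "qpos": joint angles; "dq": joint speeds; "joint_efforts": joint torques, N m; "eef_pos": TCP position; "tcp_rot": TCP orientation; "contact_force": force on the tool from outside, world axes, zero at the start; "wrist_torque": the same for the moment, N m; "opening": opening from 0.0 (shut) to 1.0 (fully open).
Only numpy, scipy, OpenCV 4.12 (cv2) and the standard library are available. Lean on these libraries where they do the work, as an engineer would, in place of code of your own. Each camera call takes 0.05 s, during which the arm holds its last target. There are 200 camera calls.

## Working session

There is one attempt and no reset: what is moved stays moved. The work goes in short steps, Python scripts to look and compute and a tool call to move; the robot and the scene stay as the last step left them, time stands still between calls to the robot, and variables do not carry over. Pictures are saved under pics/ and viewed, about 8 in all and at most 12, crops included, and the job is handed in when it is done.

Besides the shell and the picture viewer there is one more tool, called after "Request:" as name(argument=value, ...) on one line, values as JSON. drive_tool: Moves the arm, as the interface text tells. Its arguments: {"type":"object","properties":{"steps":{"type":"array","items":{"type":"array","items":{"type":"number"}}},"force":{"type":"number"}},"required":["steps"]}

```bash
ls; mkdir -p pics; python3 - <<'E'
from plant import readout, read_camera, ctrl
import cv2
s=readout.get_state(); print({k:(v if not hasattr(v,'round') else v) for k,v in s.items()}); print(ctrl.grasp_offset)
for n in("side","top"):
    c=read_camera(n); print(n,{k:v for k,v in c.items() if k!='frame'})
    cv2.imwrite(f'pics/{n}0.png',c['frame'][...,::-1])
E
```

```text
pics
{'time': 0.0, 'qpos': array([-1.32298445e+00,  2.87209960e-01,  1.57817878e+00, -1.33341287e-05,
        1.27862864e+00, -1.50041324e-01]), 'dq': array([ 0.00042116, -0.0015267 , -0.00045431, -0.00052738, -0.0023308 ,
        0.00036877]), 'joint_efforts': array([-2.44039247e-04, -4.05981517e+01, -2.92625999e+01, -1.30443191e-04,
        5.88085939e-03,  5.96388261e-06]), 'eef_pos': array([ 0.26133885, -0.6215624 ,  0.20241678]), 'tcp_rot': array([-0.69311494, -0.14059373,  0.69320774, -0.13888168]), 'contact_force': array([0.53824307, 0.14075629, 0.4415382 ]), 'wrist_torque': array([-0.01791499,  0.00144062, -0.02343944]), 'opening': 1.0016062056922574}
0.0187
side {'vertical_fov': 50.34348824585744, 'cx': 285.6686591429112, 'cy': 214.52234384967366, 'eye': array([-0.00312696,  0.68307366,  0.58680327]), 'orientation': array([-0.14892046,  0.48988821,  0.82088966, -0.25292768])}
top {'vertical_fov': 57.92271030410903, 'cx': 277.63745678483554, 'cy': 211.63694795880906, 'eye': array([ 0.44999689, -0.09406771,  0.96203764]), 'orientation': array([ 0.02189252, -0.01781143, -0.70626568,  0.70738409])}
```

View pics/side0.png

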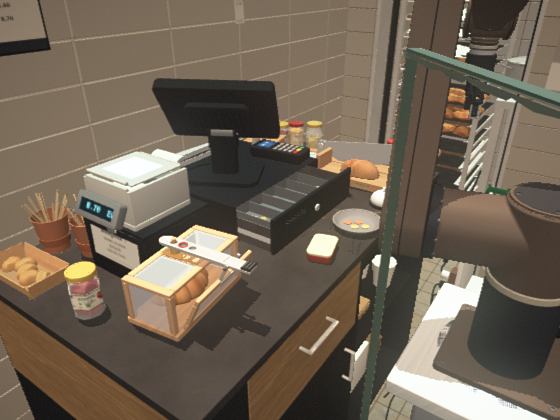

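View pics/top0.png

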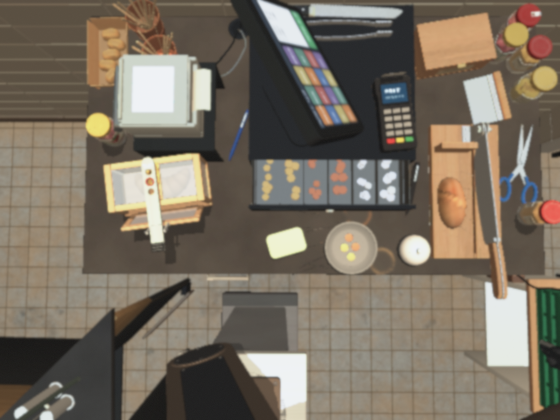

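The side view shows the case at about (185,278), with the stay from (165,242) to its black pad at (248,267). In the top view the case is at (157,185) and the pad at about (157,240). I'll enlarge both.

```bash
python3 - <<'E'
import cv2,numpy as np
a=cv2.imread('pics/side0.png')[215:345,115:275]; b=cv2.imread('pics/top0.png')[145:260,90:225]
a=cv2.resize(a,None,fx=5,fy=4.6,interpolation=cv2.INTER_CUBIC);cv2.imwrite('pics/sc.png',a)
b=cv2.resize(b,None,fx=5,fy=5,interpolation=cv2.INTER_CUBIC);cv2.imwrite('pics/tc.png',b)
E
```

```text
(no output)
```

View pics/sc.png

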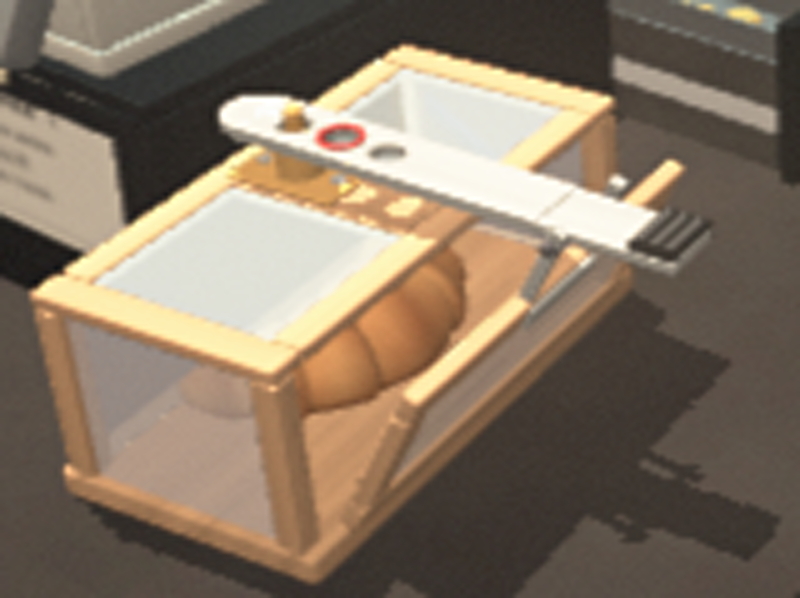

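View pics/tc.png

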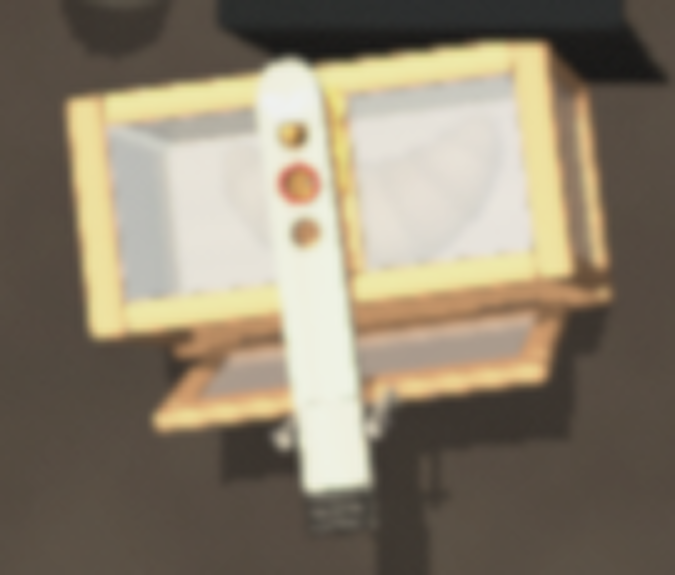

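Pin top, red ring, pad and roof corners are all clear in both crops. I'll triangulate them now.

```bash
cat > h.py <<'E'
import numpy as np, cv2
from scipy.spatial.transform import Rotation as R
from plant import read_camera, readout
CAL={}
def cal(n):
    if n not in CAL: CAL[n]=read_camera(n)
    return CAL[n]
def ray(n,u,v):
    c=cal(n); f=210/np.tan(np.radians(c['vertical_fov']/2))
    d=R.from_quat(c['orientation']).apply([(u-c['cx'])/f,-(v-c['cy'])/f,-1]); return c['eye'],d/np.linalg.norm(d)
def plane(n,u,v,z):
    e,d=ray(n,u,v); return e+d*(z-e[2])/d[2]
def tri(s,t):
    e1,d1=ray('side',*s); e2,d2=ray('top',*t)
    k=np.linalg.lstsq(np.c_[d1,-d2],e2-e1,rcond=None)[0]
    a,b=e1+k[0]*d1,e2+k[1]*d2; return (a+b)/2,np.linalg.norm(a-b)
def proj(n,p):
    c=cal(n); f=210/np.tan(np.radians(c['vertical_fov']/2))
    q=R.from_quat(c['orientation']).inv().apply(np.asarray(p)-c['eye']); return np.array([c['cx']-f*q[0]/q[2],c['cy']+f*q[1]/q[2]])
def move(dw,q=None):
    "world shift (m) -> tool axes cm"
    q=readout.get_state()['tcp_rot'] if q is None else q
    return (R.from_quat(q).inv().apply(dw)*100).round(2)
E
python3 - <<'E'
from h import *
np.set_printoptions(precision=4,suppress=True)
S=lambda x,y:(115+(x+.5)/5-.5,215+(y+.5)/4.6-.5); T=lambda x,y:(90+x/5-.4,145+y/5-.4)
for k,s,t in [('pin',(293,105),(293,130)),('red',(341,137),(299,184)),('near',(388,152),(306,232)),('pad',(668,234),(341,508)),
  ('roofFL',(290,362),(92,338)),('roofBR',(402,48),(548,42)),('roofBL',(37,290),(68,98)),('roofFR',(610,105),(572,275))]:
    p,g=tri(S(*s),T(*t)); print(k,p,'gap',round(g,4),'top@z',plane('top',*T(*t),{'r':.105}.get(k[0],.13)),'side@z',plane('side',*S(*s),.105 if k[:4]=='roof' else .13))
s=readout.get_state(); print(R.from_quat(s['tcp_rot']).as_matrix())
E
```

```text
pin [0.5865 0.195  0.1384] gap 0.0013 top@z [0.5874 0.1975 0.13  ] side@z [0.5984 0.186  0.13  ]
red [0.5633 0.1942 0.1307] gap 0.0003 top@z [0.5667 0.203  0.105 ] side@z [0.5643 0.1936 0.13  ]
near [0.5421 0.191  0.1294] gap 0.0 top@z [0.542  0.1908 0.13  ] side@z [0.5413 0.1917 0.13  ]
pad [0.4207 0.1742 0.1267] gap 0.0004 top@z [0.4206 0.173  0.13  ] side@z [0.4178 0.178  0.13  ]
roofFL [0.4943 0.2921 0.109 ] gap 0.0047 top@z [0.4963 0.2956 0.105 ] side@z [0.496 0.288 0.105]
roofBR [0.6336 0.0917 0.1019] gap 0.0021 top@z [0.6321 0.0904 0.105 ] side@z [0.6307 0.0958 0.105 ]
roofBL [0.6051 0.3085 0.1052] gap 0.0025 top@z [0.6061 0.3096 0.105 ] side@z [0.6039 0.308  0.105 ]
roofFR [0.5265 0.0795 0.1011] gap 0.0021 top@z [0.5253 0.078  0.105 ] side@z [0.5233 0.0847 0.105 ]
[[-0.0004  0.3874 -0.9219]
 [ 0.0015 -0.9219 -0.3874]
 [-1.     -0.0015 -0.0002]]
```

Heights and spacings check out: pin-to-pad is 167 mm, pin top 138 mm, and the yaw is about 0.128 rad. The case origin is at (0.567, 0.1925). I'll align the tool with the case axes so that tool y = -case y and tool z = -case x, then travel.

Request:
drive_tool(steps=[[0, 0, 0, 7.75, 0], [0, 0, 0, 7.75, 0], [-0.5, 0, -4, 0, 0], [-0.5, 0, -4.8, 0, 0], [-0.5, 0, -4.8, 0, 0], [-0.5, 0, -4.8, 0, 0], [0, 0, -4.8, 0, 0], [0, 0, -3.5, 0, 0], [0, 0, -2, 0, 0], [0, -2, 0, 0, 0]], force=60)

```text
time: 1.2
eef_pos: [0.5461, -0.5657, 0.221]
tcp_rot: [-0.705, -0.046, 0.706, -0.045]
contact_force: [-0.3, 0.5, -0.1]
opening: 0.008
```

Request:
drive_tool(steps=[[0, -4.8, 0, 0, 0], [0, -4.8, 0, 0, 0], [0, -4.8, 0, 0, 0], [0, -4.8, 0, 0, 0], [0, -4.8, 0, 0, 0], [0, -4.8, 0, 0, 0], [0, -4.8, 0, 0, 0], [0, -4.8, 0, 0, 0], [0, -4.8, 0, 0, 0], [0, -4.8, 0, 0, 0]])

```text
time: 2.2
eef_pos: [0.482, -0.0881, 0.2238]
tcp_rot: [0.706, 0.045, -0.706, 0.045]
contact_force: [1.0, -0.7, -0.6]
opening: 0.002
```

Request:
drive_tool(steps=[[0, -4.8, 0, 0, 0], [0, -4.8, 0, 0, 0], [0, -4.8, 0, 0, 0], [0, -4.8, 0, 0, 0], [0, -3.6, 0, 0, 0], [0, -2, 0, 0, 0], [0, 0, 0, 0, 0], [0, 0, 0, 0, 0]])

```text
time: 3.0
eef_pos: [0.4511, 0.1561, 0.2237]
tcp_rot: [-0.706, -0.045, 0.706, -0.046]
contact_force: [-0.4, 0.0, 0.1]
opening: 0.003
```

```bash
cat >> h.py <<'E'
O=np.array([.5667,.1925]); YAW=.128
def case(p):
    c,s=np.cos(YAW),np.sin(YAW); d=np.asarray(p)[:2]-O
    return np.array([c*d[0]+s*d[1],-s*d[0]+c*d[1],p[2]])*1000
def show():
    s=readout.get_state(); r=R.from_quat(s['tcp_rot']).as_matrix()
    print('t',round(s['time'],2),'case mm',case(s['eef_pos']).round(1),'F',s['contact_force'].round(1),'open',round(s['opening'],2),'x',r[:,0].round(3),'y',r[:,1].round(3))
E
python3 -c "
from h import *;show()"
```

```text
t 3.0 case mm [-119.3  -21.4  223.7] F [-0.4  0.   0.1] open 0.0 x [-0.    -0.001 -1.   ] y [ 0.128 -0.992  0.001]
```

Request:
drive_tool(steps=[[0, -2.1, 3.1, 0, 0], [3, 0, 0, 0, 0], [3, 0, 0, 0, 0], [2, 0, 0, 0, 0], [0.5, 0, 0, 0, 0], [0.3, 0, 0, 0, 0], [0.2, 0, 0, 0, 0], [0.2, 0, 0, 0, 0], [0.2, 0, 0, 0, 0]])

```text
time: 3.9
eef_pos: [0.4186, 0.173, 0.1308]
tcp_rot: [0.706, 0.045, -0.705, 0.045]
contact_force: [0.4, -0.3, -0.2]
opening: -0.0
```

```bash
python3 -c "
from h import *;show()"
```

```text
t 3.9 case mm [-149.3   -0.4  130.8] F [ 0.4 -0.3 -0.2] open -0.0 x [ 0.002  0.    -1.   ] y [ 0.127 -0.992 -0.   ]
```

Request:
drive_tool(steps=[[0.2, 0, 0, 0, 0], [0.2, 0, 0, 0, 0], [0.2, 0, 0, 0, 0], [0.2, 0, 0, 0, 0], [0.2, 0, 0, 0, 0], [0, 0, 0, 0, 0]])

```text
time: 4.5
eef_pos: [0.4175, 0.173, 0.1194]
tcp_rot: [-0.705, -0.045, 0.706, -0.045]
contact_force: [0.1, 0.9, -0.2]
opening: 0.003
```

```bash
python3 -c "
from h import *;show()
cv2.imwrite('pics/s1.png',cv2.resize(cal('side')['frame'][190:330,110:300,::-1],None,fx=4,fy=4,interpolation=2))"
```

```text
t 4.5 case mm [-150.4   -0.3  119.4] F [ 0.1  0.9 -0.2] open 0.0 x [-0.001 -0.    -1.   ] y [ 0.127 -0.992  0.   ]
```

View pics/s1.png

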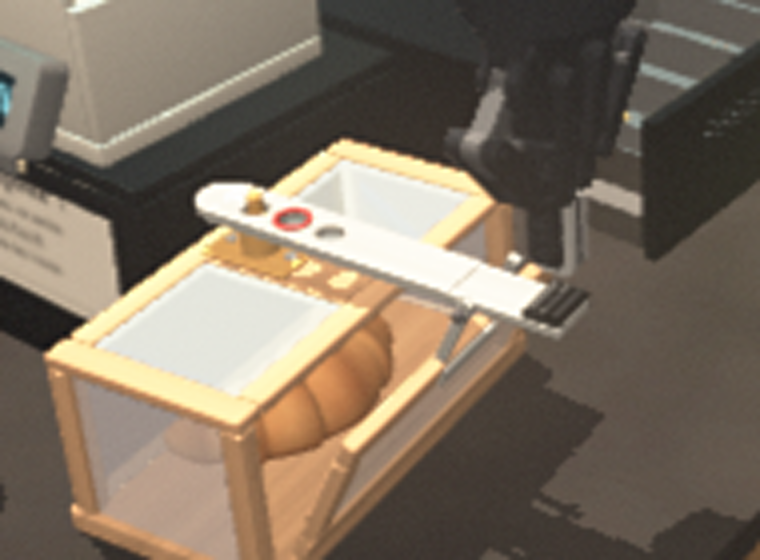

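```bash
python3 -c "
from h import *;show()
p=readout.get_state()['eef_pos']
for n in('side','top'): print(n,proj(n,p), proj(n,[.4207,.1742,.1267]))
cv2.imwrite('pics/t1.png',cv2.resize(cal('top')['frame'][140:270,85:235,::-1],None,fx=4,fy=4,interpolation=2))"
```

```text
t 4.55 case mm [-150.3   -0.3  119.6] F [-0.3  0.  -0.3] open -0.01 x [-0. -0. -1.] y [ 0.127 -0.992  0.   ]
side [250.18835374 268.97586587] [248.30235012 265.47468201]
top [159.26676111 247.36863549] [157.72455949 246.10909168]
```

View pics/t1.png

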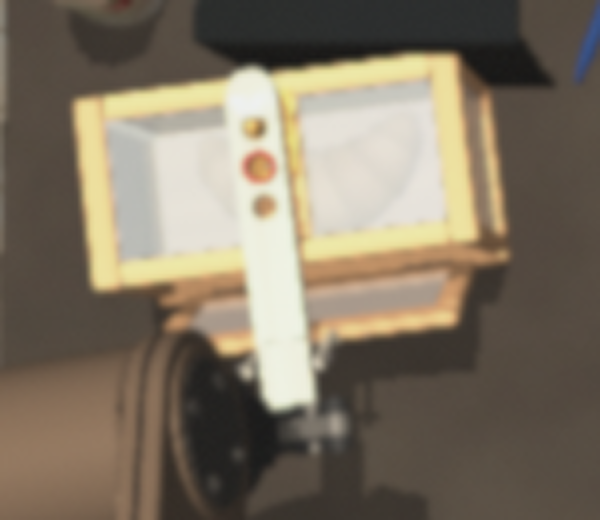

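```bash
python3 -c "
from h import *
for s,t in [((248.7,257.5),(170,247)),((250,257.5),(167,247)),((250,263),(170,247))]:
  p,g=tri(s,t); print(p,g,case(p))
p=readout.get_state()['eef_pos']
for z in(0,.02,.05,.1): print(z,proj('top',p+[0,0,z]),proj('side',p+[0,0,z]))
f=[cal(n)['frame'] for n in('side','top')]
a=cv2.resize(f[0][200:290,205:285,::-1],(528,594),interpolation=2)
cv2.imwrite('pics/c2.png',a)"
```

```text
[0.4260447  0.15199799 0.12830035] 0.01770630299204564 [-144.67473872  -22.21591721  128.30034984]
[0.42372919 0.15577625 0.13162732] 0.011685644556701158 [-146.4890014   -18.17298366  131.6273207 ]
[0.42425516 0.15384752 0.11813764] 0.014184061063610687 [-146.21354348  -20.15307927  118.13764441]
0 [159.2149136  247.25943907] [250.06590597 268.77793499]
0.02 [156.28013164 247.60716476] [249.67552776 259.50004098]
0.05 [151.59999297 248.16168789] [249.07204575 245.15743179]
0.1 [142.9586026 249.1855573] [248.01545456 220.04603772]
```

View pics/c2.png

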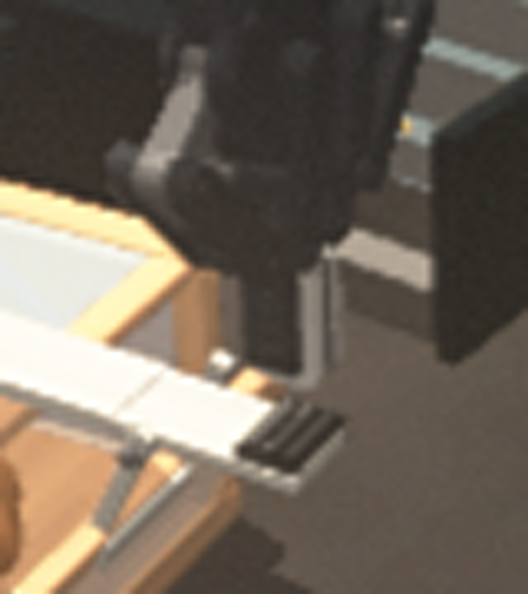

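The view shows the fingertip at about (250,258) in the side picture, where the reported TCP should project to (250,269), and there is no contact force. I'll raise the tool and check its pose against the images by differencing.

Request:
drive_tool(steps=[[-3, 0, 0, 0, 0], [-3, 0, 0, 0, 0], [0, 0, 0, 0, 0], [0, 0, 0, 0, 0]])

```text
time: 5.15
eef_pos: [0.4183, 0.1731, 0.1806]
tcp_rot: [0.706, 0.045, -0.705, 0.045]
contact_force: [-0.1, 0.5, -0.8]
opening: 0.003
```

```bash
python3 - <<'E'
from h import *
show(); p=readout.get_state()['eef_pos']
out=[]
for n,(x0,y0,w,h) in (('side',(190,150,120,160)),('top',(85,180,120,100))):
    im=cal(n)['frame'][...,::-1].copy(); k=390/w
    c=cv2.resize(im[y0:y0+h,x0:x0+w],None,fx=k,fy=k,interpolation=2)
    for dz,col in((0,(0,0,255)),(.05,(0,255,0)),(.1,(255,0,0))):
        q=(proj(n,p+[0,0,dz])-[x0,y0]+.5)*k; cv2.drawMarker(c,tuple(q.astype(int)),col,0,14,2)
        print(n,dz,proj(n,p+[0,0,dz]))
    out.append(cv2.copyMakeBorder(c,0,max(0,540-c.shape[0]),0,5,0)[:540])
cv2.imwrite('pics/m3.png',np.hstack(out))
E
```

```text
t 5.15 case mm [-149.6   -0.3  180.6] F [-0.1  0.5 -0.8] open 0.0 x [ 0.002  0.    -1.   ] y [ 0.127 -0.992 -0.   ]
side 0 [248.63911974 239.87154551]
side 0.05 [247.56181075 214.42670212]
side 0.1 [246.41380971 187.31219061]
top 0 [149.81433445 248.17028135]
top 0.05 [140.92487834 249.20966274]
top 0.1 [130.73044663 250.40162573]
```

View pics/m3.png

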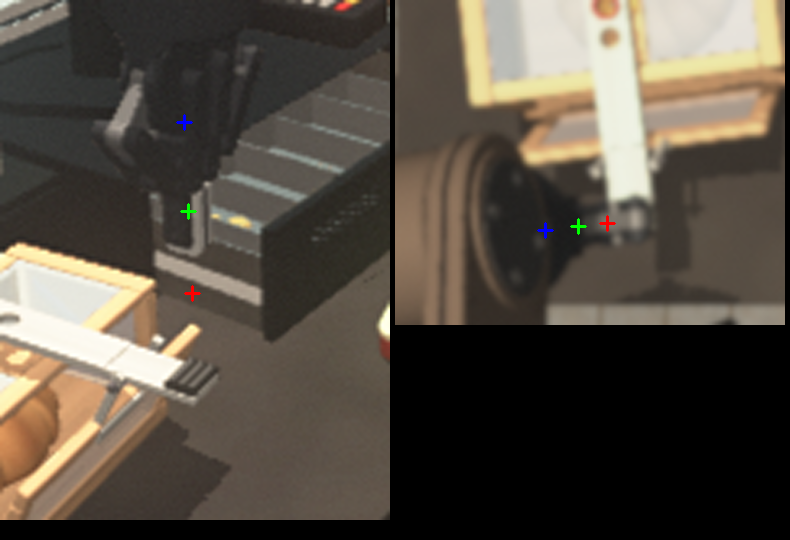

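The top view's visible tip is really the right knuckle, so it can't serve as a check. In the side view the finger ends about 24 mm above the reported TCP, at (247.5,227) against (248.6,240), while the lateral position agrees. So the real tips sit about 24 mm higher than reported, and I'll go by contact force.

Request:
drive_tool(steps=[[3, 0, 0, 0, 0], [3, 0, 0, 0, 0], [0.8, 0, 0, 0, 0], [0.3, 0, 0, 0, 0], [0.3, 0, 0, 0, 0], [0, 0, 0, 0, 0]])

```text
time: 5.85
eef_pos: [0.4185, 0.1731, 0.1066]
tcp_rot: [0.706, 0.045, -0.705, 0.045]
contact_force: [0.4, -0.2, 0.3]
opening: 0.002
```

Request:
drive_tool(steps=[[0.2, 0, 0, 0, 0], [0.2, 0, 0, 0, 0], [0, 0, 0, 0, 0]])

```text
time: 6.15
eef_pos: [0.4179, 0.173, 0.102]
tcp_rot: [0.706, 0.045, -0.706, 0.045]
contact_force: [-0.2, 1.4, 0.3]
opening: -0.001
```

Request:
drive_tool(steps=[[0.2, 0, 0, 0, 0], [0.2, 0, 0, 0, 0], [0, 0, 0, 0, 0]])

```text
time: 6.45
eef_pos: [0.4176, 0.173, 0.0978]
tcp_rot: [-0.705, -0.045, 0.706, -0.045]
contact_force: [-1.9, 0.2, 2.1]
opening: 0.002
```

Contact came at a reported z of about 0.100. I'll tip the stay up from there.

Request:
drive_tool(steps=[[0.2, 0, 0, 0, 0], [0.2, 0, 0, 0, 0], [0.2, 0, 0, 0, 0], [0.2, 0, 0, 0, 0], [0.2, 0, 0, 0, 0], [0.2, 0, 0, 0, 0], [0, 0, 0, 0, 0]])

```text
time: 7.15
eef_pos: [0.4183, 0.173, 0.0858]
tcp_rot: [0.706, 0.045, -0.705, 0.045]
contact_force: [-0.5, -0.3, 0.4]
opening: 0.0
```

```bash
python3 - <<'E'
from h import *
show()
c=cal('side')['frame'][190:330,110:290,::-1]
cv2.imwrite('pics/s4.png',cv2.resize(c,None,fx=4.2,fy=4.2,interpolation=2))
E
```

```text
t 7.15 case mm [-149.6   -0.4   85.8] F [-0.5 -0.3  0.4] open 0.0 x [ 0.001  0.    -1.   ] y [ 0.127 -0.992 -0.   ]
```

View pics/s4.png

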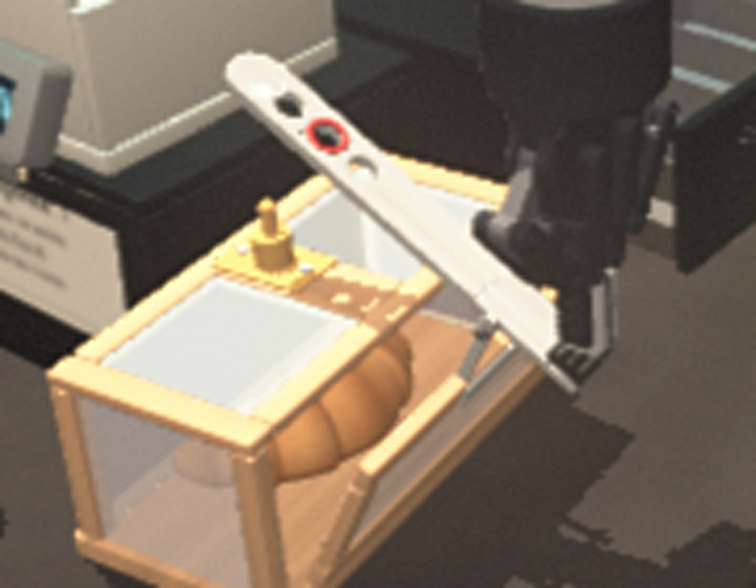

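The stay is tipped well clear: the red hole is at about (188,222) and the bare pin at (173,239). Next I'll back off and move to the flap rail on the right side (case y = -72).

Request:
drive_tool(steps=[[-2, 0, 0, 0, 0], [-4, 0, 0, 0, 0], [0, 3.6, -0.7, 0, 0], [0, 3.6, -0.7, 0, 0], [3, 0, 0, 0, 0], [3, 0, 0, 0, 0], [2, 0, 0, 0, 0], [0.9, 0, 0, 0, 0], [0, 0, 0, 0, 0], [0, 0, 0, 0, 0]])

```text
time: 8.2
eef_pos: [0.4414, 0.1034, 0.0575]
tcp_rot: [0.706, 0.045, -0.705, 0.045]
contact_force: [-0.6, -0.8, 0.2]
opening: -0.001
```

```bash
python3 - <<'E'
from h import *
show()
ex=np.array([np.cos(YAW),np.sin(YAW),0]); ey=np.array([-ex[1],ex[0],0])
e,d=ray('side',187.7,222.3); o=np.r_[O,0]
p=e+d*(-(e-o)@ey/(d@ey)); print('red hole',case(p), 'slope',np.arctan2(case(p)[2]-123.5,case(p)[0]+110.5))
E
```

```text
t 8.2 case mm [-135.6  -72.3   57.5] F [-0.6 -0.8  0.2] open -0.0 x [ 0.001 -0.    -1.   ] y [ 0.127 -0.992  0.   ]
red hole [-1.93435733e+01 -7.28583860e-14  1.82145657e+02] slope 0.5716874541744525
```

Request:
drive_tool(steps=[[0, 0, -1, 0, 0], [0, 0, -0.5, 0, 0], [0, 0, -0.2, 0, 0], [0, 0, -0.2, 0, 0], [0, 0, 0, 0, 0]])

```text
time: 8.75
eef_pos: [0.46, 0.1058, 0.0569]
tcp_rot: [0.706, 0.045, -0.706, 0.045]
contact_force: [0.2, -0.8, -0.5]
opening: -0.002
```

Request:
drive_tool(steps=[[0, 0, -0.2, 0, 0], [0, 0, -0.2, 0, 0], [0, 0, 0, 0, 0]])

```text
time: 9.05
eef_pos: [0.4639, 0.1063, 0.0569]
tcp_rot: [0.706, 0.045, -0.706, 0.045]
contact_force: [-0.4, -0.5, 0.7]
opening: 0.001
```

Request:
drive_tool(steps=[[0, 0, -0.2, 0, 0], [0, 0, -0.2, 0, 0], [0, 0, 0, 0, 0]])

```text
time: 9.35
eef_pos: [0.4647, 0.1065, 0.0565]
tcp_rot: [-0.702, -0.045, 0.709, -0.045]
contact_force: [-8.4, -1.8, 7.6]
opening: 0.001
```

```bash
python3 -c "
from h import *;show()"
```

```text
t 9.35 case mm [-112.2  -72.3   56.5] F [-8.4 -1.8  7.6] open 0.0 x [-0.009 -0.001 -1.   ] y [ 0.128 -0.992  0.   ]
```

Request:
drive_tool(steps=[[0, 0, -0.2, 0, 0], [0, 0, -0.2, 0, 0], [0, 0, 0, 0, 0]])

```text
time: 9.65
eef_pos: [0.4673, 0.1069, 0.0565]
tcp_rot: [-0.701, -0.045, 0.71, -0.046]
contact_force: [-13.1, -2.5, 10.6]
opening: -0.002
```

Request:
drive_tool(steps=[[0, 0, -0.2, 0, 0], [0, 0, -0.2, 0, 0], [0, 0, 0, 0, 0]])

```text
time: 9.95
eef_pos: [0.4719, 0.1077, 0.0566]
tcp_rot: [-0.702, -0.045, 0.709, -0.045]
contact_force: [-10.6, -1.7, 9.1]
opening: 0.004
```

```bash
python3 -c "
from h import *;show()"
```

```text
t 9.95 case mm [-104.9  -72.    56.6] F [-10.6  -1.7   9.1] open 0.0 x [-0.011 -0.001 -1.   ] y [ 0.128 -0.992 -0.001]
```

Request:
drive_tool(steps=[[0, 0, -0.2, 0, 0], [0, 0, -0.2, 0, 0], [0, 0, -0.1, 0, 0], [0, 0, 0, 0, 0], [0, 0, 0, 0, 0]])

```text
time: 10.45
eef_pos: [0.4774, 0.1084, 0.0568]
tcp_rot: [-0.702, -0.045, 0.709, -0.045]
contact_force: [-10.8, -0.7, 9.1]
opening: -0.002
```

```bash
python3 - <<'E'
from h import *
show()
f=cal('side')['frame']; hsv=cv2.cvtColor(f,cv2.COLOR_RGB2HSV)
m=(((hsv[...,0]<8)|(hsv[...,0]>172))&(hsv[...,1]>110)).astype(np.uint8); m[:, :150]=0; m[:,260:]=0; m[:200]=0; m[280:]=0
n,l,st,ce=cv2.connectedComponentsWithStats(m)
print([(st[i].tolist(),ce[i].round(1).tolist()) for i in range(1,n) if st[i,4]>8])
ex=np.array([np.cos(YAW),np.sin(YAW),0]); ey=np.array([-ex[1],ex[0],0]); o=np.r_[O,0]
i=max(range(1,n),key=lambda i:st[i,4]); u=st[i,0]+(st[i,2]-1)/2; v=st[i,1]+(st[i,3]-1)/2
e,d=ray('side',u,v); p=case(e+d*(-(e-o)@ey/(d@ey))); print(u,v,'hole',p)
# solve flap a, with stay fixed at st0 = .572-.44
from scipy.optimize import brentq
for a in np.arange(.2,.46,.02):
    piv=np.array([-59-121*np.sin(a),14+121*np.cos(a)]); D=np.hypot(p[0]-piv[0],p[2]-piv[1]); print(round(a,2),piv.round(1),'dist',D.round(1),'slope',np.arctan2(p[2]-piv[1],p[0]-piv[0]).round(3),end='; ')
cv2.imwrite('pics/s5.png',cv2.resize(f[190:330,110:290,::-1],None,fx=4.2,fy=4.2,interpolation=2))
E
```

```text
t 10.45 case mm [-99.3 -72.   56.8] F [-10.8  -0.7   9.1] open -0.0 x [-0.009 -0.001 -1.   ] y [ 0.128 -0.992 -0.001]
[([172, 220, 10, 7, 34], [176.5, 222.8])]
176.5 223.0 hole [7.77236205e+00 1.27935856e-14 1.73669670e+02]
0.2 [-83.  132.6] dist 99.7 slope 0.425; 0.22 [-85.4 132.1] dist 102.0 slope 0.42; 0.24 [-87.8 131.5] dist 104.4 slope 0.415; 0.26 [-90.1 130.9] dist 106.8 slope 0.412; 0.28 [-92.4 130.3] dist 109.2 slope 0.409; 0.3 [-94.8 129.6] dist 111.6 slope 0.406; 0.32 [-97.1 128.9] dist 114.0 slope 0.404; 0.34 [-99.4 128.1] dist 116.4 slope 0.402; 0.36 [-101.6  127.2] dist 118.8 slope 0.401; 0.38 [-103.9  126.4] dist 121.3 slope 0.401; 0.4 [-106.1  125.4] dist 123.7 slope 0.401; 0.42 [-108.3  124.5] dist 126.1 slope 0.401; 0.44 [-110.5  123.5] dist 128.5 slope 0.401;
```

View pics/s5.png

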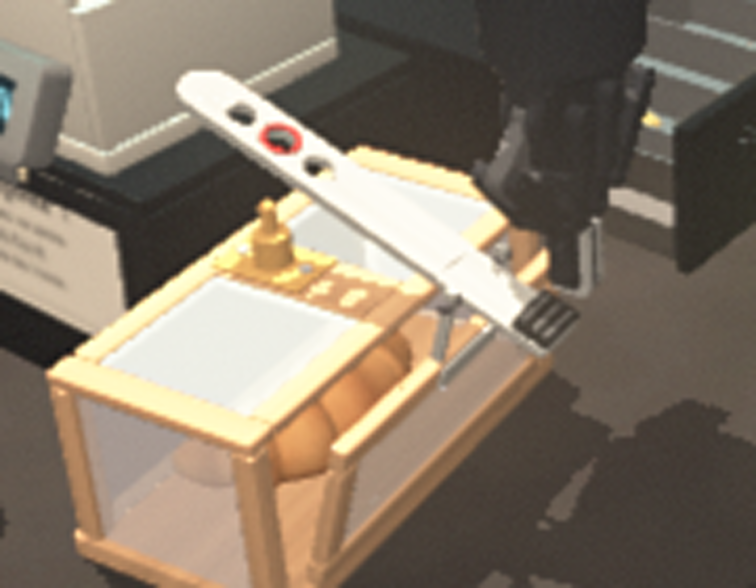

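The numbers agree on flap ≈ 0.28 (ring distance, slope and finger travel). I need about 2.7 mm more push.

Request:
drive_tool(steps=[[0, 0, -0.15, 0, 0], [0, 0, -0.12, 0, 0], [0, 0, 0, 0, 0], [0, 0, 0, 0, 0]])

```text
time: 10.9
eef_pos: [0.4802, 0.1088, 0.0567]
tcp_rot: [-0.703, -0.045, 0.709, -0.045]
contact_force: [-8.5, -0.7, 6.5]
opening: -0.0
```

```bash
cat >> h.py <<'E'
def ring():
    f=read_camera('side')['frame']; hsv=cv2.cvtColor(f,cv2.COLOR_RGB2HSV)
    m=(((hsv[...,0]<8)|(hsv[...,0]>172))&(hsv[...,1]>110)).astype(np.uint8); m[:,:150]=0; m[:,260:]=0; m[:200]=0; m[280:]=0
    n,l,st,ce=cv2.connectedComponentsWithStats(m); i=max(range(1,n),key=lambda i:st[i,4])
    u,v=ce[i]
    ey=np.array([-np.sin(YAW),np.cos(YAW),0]); e,d=ray('side',u,v); p=case(e+d*(-(e-np.r_[O,0])@ey/(d@ey)))
    print('ring',st[i].tolist(),(u.round(1),v.round(1)),'case',p.round(1))
    from scipy.optimize import brentq
    a=brentq(lambda a:np.hypot(p[0]+59+121*np.sin(a),p[2]-14-121*np.cos(a))-109.04,.0,.6)
    print('flap',round(a,3),'slope',np.arctan2(p[2]-14-121*np.cos(a),p[0]+59+121*np.sin(a)).round(3)-3/109)
    return f
E
python3 -c "
from h import *;show();ring()"
```

```text
t 10.9 case mm [-96.5 -72.   56.7] F [-8.5 -0.7  6.5] open -0.0 x [-0.008 -0.    -1.   ] y [ 0.127 -0.992 -0.001]
ring [170, 220, 10, 7, 34] (np.float64(174.4), np.float64(223.3)) case [ 13.1  -0.  171.7]
flap 0.244 slope 0.3504770642201835
```

Flap ≈ 0.244, so the hole should land at x ≈ 20.8 against the pin at 20. I'll withdraw and go above bar_front.

Request:
drive_tool(steps=[[0, 0, 1, 0, 0], [0, 0, 2, 0, 0], [-3, 0, 0, 0, 0], [-4.5, 0, 0, 0, 0], [-3, 0, 0, 0, 0], [0, -3.6, -4, 0, 0], [0, -3.6, -4.5, 0, 0], [0, 0, 0, 0, 0], [0, 0, 0, 0, 0]])

```text
time: 11.9
eef_pos: [0.5207, 0.1793, 0.1609]
tcp_rot: [-0.705, -0.045, 0.706, -0.046]
contact_force: [0.2, -0.9, -0.3]
opening: -0.005
```

```bash
python3 -c "
from h import *;show();ring()"
```

```text
t 11.9 case mm [-47.3  -7.2 160.9] F [ 0.2 -0.9 -0.3] open -0.0 x [-0.001 -0.    -1.   ] y [ 0.128 -0.992  0.   ]
ring [170, 220, 10, 7, 35] (np.float64(174.4), np.float64(223.2)) case [ 13.   0. 172.]
flap 0.244 slope 0.3534770642201835
```

Request:
drive_tool(steps=[[0, -0.7, -0.5, 0, 0], [2, 0, 0, 0, 0], [1, 0, 0, 0, 0], [0.3, 0, 0, 0, 0], [0.3, 0, 0, 0, 0], [0.3, 0, 0, 0, 0], [0.3, 0, 0, 0, 0], [0.3, 0, 0, 0, 0], [0, 0, 0, 0, 0]])

```text
time: 12.9
eef_pos: [0.5249, 0.1864, 0.1166]
tcp_rot: [-0.706, -0.045, 0.706, -0.045]
contact_force: [0.7, -0.7, 0.4]
opening: -0.001
```

```bash
python3 -c "
from h import *;show();ring()"
```

```text
t 12.9 case mm [-42.2  -0.7 116.6] F [ 0.7 -0.7  0.4] open -0.0 x [-0.  0. -1.] y [ 0.127 -0.992 -0.   ]
ring [168, 229, 10, 6, 31] (np.float64(172.6), np.float64(231.7)) case [ 20.2  -0.  151.4]
flap 0.234 slope 0.15447706422018348
```

Request:
drive_tool(steps=[[0.2, 0, 0, 0, 0], [0.2, 0, 0, 0, 0], [0.2, 0, 0, 0, 0], [0.2, 0, 0, 0, 0], [0, 0, 0, 0, 0]])

```text
time: 13.5
eef_pos: [0.5246, 0.1863, 0.1084]
tcp_rot: [-0.705, -0.045, 0.706, -0.045]
contact_force: [-0.6, 0.8, 0.6]
opening: 0.002
```

```bash
python3 -c "
from h import *;show();ring()"
```

```text
t 13.5 case mm [-42.5  -0.7 108.4] F [-0.6  0.8  0.6] open 0.0 x [-0.001 -0.    -1.   ] y [ 0.127 -0.992  0.   ]
ring [169, 236, 9, 6, 26] (np.float64(173.0), np.float64(238.4)) case [ 21.6  -0.  136.1]
flap 0.237 slope 0.013477064220183486
```

Request:
drive_tool(steps=[[0.2, 0, 0, 0, 0], [0.1, 0, 0, 0, 0], [0.1, 0, 0, 0, 0], [0, 0, 0, 0, 0]])

```text
time: 14.0
eef_pos: [0.5249, 0.1864, 0.1051]
tcp_rot: [-0.706, -0.045, 0.706, -0.045]
contact_force: [-0.9, -0.2, 2.4]
opening: -0.001
```

```bash
python3 - <<'E'
from h import *
show();f=ring()
t=read_camera('top')['frame']
a=cv2.resize(f[215:275,140:220,::-1],None,fx=5,fy=5,interpolation=2);b=cv2.resize(t[150:210,120:190,::-1],None,fx=5,fy=5,interpolation=2)
cv2.imwrite('pics/m6.png',np.hstack([a,b]))
E
```

```text
t 14.0 case mm [-42.2  -0.7 105.1] F [-0.9 -0.2  2.4] open -0.0 x [-0. -0. -1.] y [ 0.127 -0.992  0.   ]
ring [169, 240, 10, 5, 19] (np.float64(173.3), np.float64(242.2)) case [ 22.2   0.  127.3]
flap 0.231 slope -0.06852293577981652
```

View pics/m6.png

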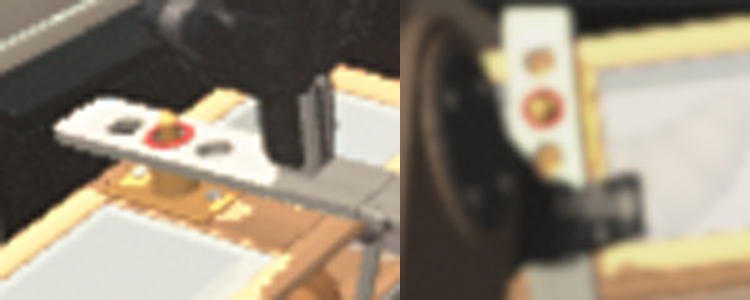

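The pin stands up through the red ring, and the bar is about level on the boss. I'll press slightly to confirm it is seated, then release.

Request:
drive_tool(steps=[[0.1, 0, 0, 0, 0], [0.1, 0, 0, 0, 0], [0, 0, 0, 0, 0], [0, 0, 0, 0, 0]])

```text
time: 14.55
eef_pos: [0.525, 0.1864, 0.1049]
tcp_rot: [-0.705, -0.045, 0.706, -0.045]
contact_force: [-5.3, -0.9, 10.7]
opening: -0.004
```

```bash
python3 -c "
from h import *;show();ring()"
```

```text
t 14.55 case mm [-42.1  -0.7 104.9] F [-5.3 -0.9 10.7] open -0.0 x [-0.001 -0.    -1.   ] y [ 0.127 -0.992  0.   ]
ring [169, 240, 10, 5, 19] (np.float64(173.3), np.float64(242.2)) case [ 22.2   0.  127.3]
flap 0.231 slope -0.06852293577981652
```

The force jumped to 10.7 N with no further motion, so it is hard-seated. I'll retreat straight up and away, then do a final check.

Request:
drive_tool(steps=[[-1, 0, 0, 0, 0], [-3, 0, 0, 0, 0], [-4, 0, 0, 0, 0], [-3, 3, 1, 0, 0], [0, 4, 1, 0, 0], [0, 4.5, 0, 0, 0], [0, 4.5, 0, 0, 0], [0, 3, 0, 0, 0], [0, 0, 0, 0, 0], [0, 0, 0, 0, 0]])

```text
time: 15.65
eef_pos: [0.5291, -0.005, 0.2125]
tcp_rot: [-0.706, -0.045, 0.706, -0.044]
contact_force: [-0.0, 0.3, -0.9]
opening: -0.002
```

```bash
python3 - <<'E'
from h import *
show();f=ring()
t=read_camera('top')['frame']
a=cv2.resize(f[200:320,115:275,::-1],None,fx=2.5,fy=2.5,interpolation=2);b=cv2.resize(t[145:265,90:250,::-1],None,fx=2.5,fy=2.5,interpolation=2)
c=cv2.resize(t[200:280,240:450,::-1],None,fx=1.9,fy=1.9); d=cv2.resize(cv2.imread('pics/top0.png')[200:280,240:450],None,fx=1.9,fy=1.9)
m=np.zeros((460,800,3),np.uint8); m[:300,:400]=a; m[:300,400:]=b; m[305:305+c.shape[0],:c.shape[1]]=c; m[305:305+c.shape[0],400:400+c.shape[1]]=d
cv2.imwrite('pics/m7.png',m)
E
```

```text
t 15.65 case mm [ -62.5 -191.1  212.5] F [-0.   0.3 -0.9] open -0.0 x [-0.     0.001 -1.   ] y [ 0.125 -0.992 -0.001]
ring [169, 240, 10, 5, 19] (np.float64(173.3), np.float64(242.2)) case [ 22.2   0.  127.3]
flap 0.231 slope -0.06852293577981652
```

View pics/m7.png

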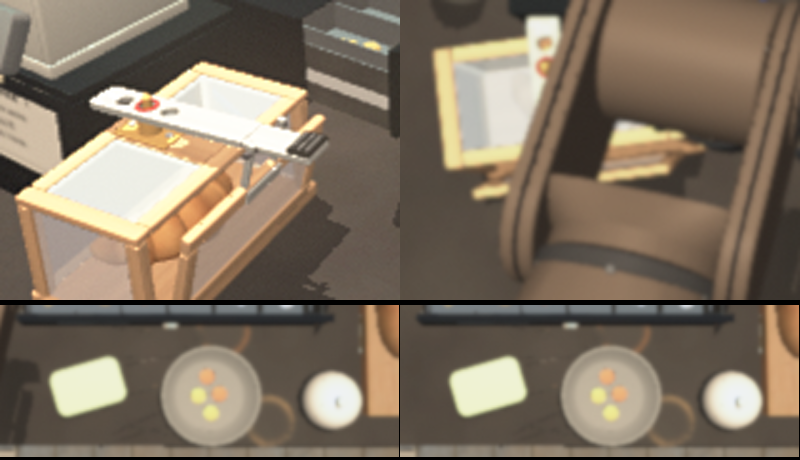

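The final picture shows the red ring over the pin at about (173,242). The bar rests on the boss, the arm is clear, and the tin, dish and bell have not moved.

```bash
python3 -c "
from plant import sign_off; print(sign_off())"
```

```text
the job is handed in; nothing more can be done
None
```

The red-ringed hole is seated over the brass pin, the flap is further shut, and the job is handed in at about 15.7 s. I tipped the stay off the pin by pressing the tail pad, then pushed the flap at its right-hand rail from about 0.44 to 0.24. I then pressed the bar down at bar_front and withdrew the arm.

**Last checks that held:**
- **Pin:** it stands up through the red ring in both views.
- **Seating:** at the end of the press the force rose to about 11 N and the bar did not move. The ring's position was the same after I let go.
- **Bystanders:** the bell, dish and tin look the same as in the first top picture.

**Checks that disagreed:**
- **Fingertips:** the shut tips sat about 24–28 mm higher than the reported tool position, so I went by contact force for every press.
- **Last flap reading:** the final ring measurement gave 0.231 and about 2 mm off the pin. I put that down to the pin hiding part of the ring; before the press it read 0.244, against the expected 0.25.
- **Final top view:** the arm covered part of the case, so after release I confirmed the seating from the side view only.

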